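# Transfer the retort test samples to the inspection rack in reverse order

### The arm

A 6-joint arm with a two-finger parallel gripper is mounted at the origin on the work surface. World frame = base frame: x ahead of the robot, y to its left, z up, the work surface at z = 0. Lengths are in m, angles in rad, forces in N, time in s.
With the tool pointing down it reaches from about 0.35 to 0.975 m from the base axis. Payload 4.9 kg.
Tool frame: the origin (TCP) lies at the very end of the fingers, on their centre line; the grasp point (between the pads) lies 19 mm behind it (manip.grasp_offset is the distance from the TCP to the grasp point, in m); z points along the fingers, y is the line along which they close (so a half turn about z gives the same grasp; the last joint's range is limited). The gripper opens to 85 mm and grips with 20 to 120 N. Pads are 22 mm wide; open, the fingers measure 114 mm over their backs; the gripper's body (76 mm by 85 mm) begins 54 mm behind the grasp point. The pads swing forward as they close: fully open they stand 13 mm farther back than shut.
Start: joints at [-1.296, 0.053, 1.613, -0, 1.476, -0.119], TCP at [0.24, -0.577, 0.231] pointing down, gripper open.
Joint ranges: [-3.01, 3.01], [-1.01, 2.22], [0.06, 2.58], [-1.02, 4.17], [0.09, 2.62], [-3.14, 3.14]. Speed limits (rad/s): [2.57, 2.57, 3.14, 3.14, 3.14, 3.14].

### API

Orientations are given as a unit quaternion [w, x, y, z].
In Python, from plant import manip, eyes, job_done, models gives the robot as it stands.
- The arm moves only by the tool servo_tool, never from a script. Its argument "motion" is one flat list of numbers, 5 for each row, row after row: the opening, from -1 (shut) to 1 (fully open), then the shift along the tool's x, y, z normalised to -1 to 1, where 1 is 120 mm, then the turn about the tool's z normalised to -1 to 1, where 1 is 45 degrees. A call has 1 to 5 rows; each row is the pose to reach, as a shift and turn from the pose commanded when the call began, along the tool's axes at that moment; what a row does not reach only later rows make up. A row lasts 1/8 s, in which the tool goes at most 62.5 mm and 10.7 degrees, less where a joint would pass 70% of its speed; a pose out of reach is approached as far as the arm can. A call with a number of a shift or a turn outside -1 to 1 is refused whole. A call with a gripper value outside its range is refused whole. The fingers move at their own pace and stop on an object; the grip force is fixed at half the most. Time passes only in rows, so rows that repeat a pose let the fingers close. It gives the time, the measured TCP pose, the force, the opening and the grip force at its end, in the units of the state.
- manip.state(): the state, without advancing time (a new reading comes with each control period).
- eyes.grab_frame(name): name is "side" or "top"; returns (picture, depth): 400x640x3 uint8, red, green, blue; 400x640 float32, m along the optical axis (not along the pixel's ray), 0 where there is no reading.
- eyes.camera_params(name): a dict with "fov_y" (degrees; the focal length in pixels is half the picture's height over the tangent of half this angle, whatever the lens; pixels are square), "cx", "cy" (the principal point, pixels), "pose" (4x4, takes a point from camera to world coordinates). Camera axes: x right, y up, looking along -z (the intrinsics and any distortion apply to the point x, -y, -z); pixel columns grow to the right and rows downward; lengths in m; the calibration is good to about 2 mm. A picture is of the moment at which its call begins. camera_params takes no time and is no camera call.
- job_done(): hands the job in; it is judged then, once.
Trained networks look in the newest picture that a camera, given by its name, has taken for a name from the list of things; names that differ only in an ending like _2 or _b are one class to them, and where a whole thing is asked for, a point or a joint stands for the part that bears it (a point fixed in the world has none). Each returns a list of dicts, best first, with "p" (0 to 1); they miss things now and then, are a little off and sometimes report something else, mostly with a low value. They report only what shows in the picture. A call takes as long as a camera call. They do not tell look-alikes from the thing itself.
- models.regions_of(camera, label): "mask" (400x640 bool, what is visible of it) and "pixel" ([column, row] in pixels, amid what is visible of it).
The state is a dict: "time": time; "joint_pos": joint angles; "joint_vel": joint speeds; "joint_efforts": joint torques, N m; "tool_pos": TCP position; "tool_rot": TCP orientation; "contact_force": force on the tool from outside, world axes, zero at the start; "ft_torque": the same for the moment, N m; "gripper_width": opening from 0.0 (shut) to 1.0 (fully open); "grasp_force": force on a finger pad.
Only numpy, scipy, OpenCV 4.12 (cv2) and the standard library are available. Lean on these libraries where they do the work, as an engineer would, in place of code of your own. Each camera call takes 0.05 s, during which the arm holds its last target. There are 200 camera calls.

### The job

Four sealed samples (can, jar, square tub, bottle) stand in a row in the dark steel steriliser rack. Move them to the empty mint-green inspection rack in reverse order, one to a bay: the one that was nearest the robot goes into the green bay farthest from the robot, the next into the one before it, and so on, so that the farthest one ends up nearest. Keep them upright, set them down rather than drop them, and leave all four standing on the bay floors, released and still.

Things in the scene. Friction and masses are not known exactly. Their poses are not given: they have to be found in the camera images.
- can: bare steel food can: upright cylinder 52 mm in diameter, 70 mm tall, 0.25 kg. Grip it anywhere on its side, best with the finger pads centred about 50 mm above its base. Origin: centre of its underside, z up. Stands upright in one bay of the steel rack at the start (which bay differs each time); true mass may differ by up to 30 percent.
- jar: amber glass jar of eggs with a white screw lid: upright cylinder 48 mm in diameter (the lid 49 mm), 86 mm tall, lid from 68 mm up, 0.25 kg. Grip it best about 66 mm above its base. Origin: centre of its underside, z up. Stands upright in one bay of the steel rack at the start (which bay differs each time); true mass may differ by up to 30 percent.
- tub: square white plastic tub with a grey lid: 46 mm square, the lid 50 mm square from 62 mm up, 78 mm tall in all, 0.18 kg. Its x and y axes are normal to its side faces: grip it across two opposite faces, best about 62 mm above its base. Origin: centre of its underside, z up. Stands upright in one bay of the steel rack at the start (which bay differs each time); true mass may differ by up to 30 percent.
- bottle: slim dark-brown sauce bottle with a brass cap: body 42 mm in diameter to 58 mm up, shoulder to 72 mm, then the straight cap, 30 mm in diameter, up to the top at 105 mm; 0.2 kg. Grip it by the cap, best about 90 mm above its base. Origin: centre of its underside, z up. Stands upright in one bay of the steel rack at the start (which bay differs each time); true mass may differ by up to 30 percent.
- steel_rack: dark steel carrier, fixed, the rack that is full at the start: 330 x 94 mm long plate 10 mm thick with 32 mm high end lips. Origin: centre of its underside, on the table. Its long axis is x, pointing away from the robot (within 0.2 rad of world x). It carries four perforated cells, in a row along x, centred at x = -117, -39, +39 and +117 mm.
- cell_can: dark perforated steel cell, fixed on the steel rack: the one in which the can stands at the start, otherwise like the other three. Open-topped, 76 x 76 mm outside, 70 x 70 mm inside, 22 mm high, floor 3 mm thick; rim 32 mm and inner floor 13 mm above the table. Origin: centre of its underside, axes parallel to the steel rack's.
- cell_jar: dark perforated steel cell, fixed on the steel rack: the one in which the jar stands at the start, otherwise like the other three. Open-topped, 76 x 76 mm outside, 70 x 70 mm inside, 22 mm high, floor 3 mm thick; rim 32 mm and inner floor 13 mm above the table. Origin: centre of its underside, axes parallel to the steel rack's.
- cell_tub: dark perforated steel cell, fixed on the steel rack: the one in which the tub stands at the start, otherwise like the other three. Open-topped, 76 x 76 mm outside, 70 x 70 mm inside, 22 mm high, floor 3 mm thick; rim 32 mm and inner floor 13 mm above the table. Origin: centre of its underside, axes parallel to the steel rack's.
- cell_bottle: dark perforated steel cell, fixed on the steel rack: the one in which the bottle stands at the start, otherwise like the other three. Open-topped, 76 x 76 mm outside, 70 x 70 mm inside, 22 mm high, floor 3 mm thick; rim 32 mm and inner floor 13 mm above the table. Origin: centre of its underside, axes parallel to the steel rack's.
- green_rack: mint-green plastic rack, fixed, empty at the start: 330 x 94 mm, 32 mm high. Origin: centre of its underside, on the table. Its long axis is x, pointing away from the robot (within 0.2 rad of world x). Four square open-topped bays in a row along x, centred at x = -117, -39, +39 and +117 mm (y = 0), each 70 mm long (x) by 70 mm wide (y) inside; bay floors 13 mm and rims 32 mm above the table. It may be left or right of the steel rack.
Mind the look-alikes: they are no part of the job. Several things have the shape of the bottle; the one meant has the colours described above.

How it is judged:
At the end, for the whole second after the job is handed in: Each sample stands in the green bay mirroring its starting place (nearest the robot becomes farthest, second becomes third): within 18 mm of the bay centre along and across, base within 5 mm of the bay floor, within 0.1 rad of upright, slower than 0.02 m/s and 0.2 rad/s (((x of cell_can in the frame of steel_rack between -0.132 and -0.102 m and x of can in the frame of green_rack between 0.099 and 0.135 m) or (x of cell_can in the frame of steel_rack between -0.054 and -0.024 m and x of can in the frame of green_rack between 0.021 and 0.057 m) or (x of cell_can in the frame of steel_rack between 0.024 and 0.054 m and x of can in the frame of green_rack between -0.057 and -0.021 m) or (x of cell_can in the frame of steel_rack between 0.102 and 0.132 m and x of can in the frame of green_rack between -0.135 and -0.099 m)) and y of can in the frame of green_rack between -0.018 and 0.018 m and z of can in the frame of green_rack between 0.008 and 0.018 m and angle between each of can, jar, tub, bottle's own z axis and vertical below 0.1 rad and linear speed of each of can, jar, tub, bottle below 0.02 m/s and angular speed of each of can, jar, tub, bottle below 0.2 rad/s and ((x of cell_jar in the frame of steel_rack between -0.132 and -0.102 m and x of jar in the frame of green_rack between 0.099 and 0.135 m) or (x of cell_jar in the frame of steel_rack between -0.054 and -0.024 m and x of jar in the frame of green_rack between 0.021 and 0.057 m) or (x of cell_jar in the frame of steel_rack between 0.024 and 0.054 m and x of jar in the frame of green_rack between -0.057 and -0.021 m) or (x of cell_jar in the frame of steel_rack between 0.102 and 0.132 m and x of jar in the frame of green_rack between -0.135 and -0.099 m)) and y of jar in the frame of green_rack between -0.018 and 0.018 m and z of jar in the frame of green_rack between 0.008 and 0.018 m and ((x of cell_tub in the frame of steel_rack between -0.132 and -0.102 m and x of tub in the frame of green_rack between 0.099 and 0.135 m) or (x of cell_tub in the frame of steel_rack between -0.054 and -0.024 m and x of tub in the frame of green_rack between 0.021 and 0.057 m) or (x of cell_tub in the frame of steel_rack between 0.024 and 0.054 m and x of tub in the frame of green_rack between -0.057 and -0.021 m) or (x of cell_tub in the frame of steel_rack between 0.102 and 0.132 m and x of tub in the frame of green_rack between -0.135 and -0.099 m)) and y of tub in the frame of green_rack between -0.018 and 0.018 m and z of tub in the frame of green_rack between 0.008 and 0.018 m and ((x of cell_bottle in the frame of steel_rack between -0.132 and -0.102 m and x of bottle in the frame of green_rack between 0.099 and 0.135 m) or (x of cell_bottle in the frame of steel_rack between -0.054 and -0.024 m and x of bottle in the frame of green_rack between 0.021 and 0.057 m) or (x of cell_bottle in the frame of steel_rack between 0.024 and 0.054 m and x of bottle in the frame of green_rack between -0.057 and -0.021 m) or (x of cell_bottle in the frame of steel_rack between 0.102 and 0.132 m and x of bottle in the frame of green_rack between -0.135 and -0.099 m)) and y of bottle in the frame of green_rack between -0.018 and 0.018 m and z of bottle in the frame of green_rack between 0.008 and 0.018 m); the robot touches nothing.
It fails at once if a sample is tipped over (angle between any of can, jar, tub, bottle's own z axis and vertical above 0.6 rad).
It fails at once if a sample is dropped: it falls free of the fingers faster than 0.6 m/s ((linear speed of can above 0.6 m/s and contact force between the fingers and can below 0.05 N) or (linear speed of jar above 0.6 m/s and contact force between the fingers and jar below 0.05 N) or (linear speed of tub above 0.6 m/s and contact force between the fingers and tub below 0.05 N) or (linear speed of bottle above 0.6 m/s and contact force between the fingers and bottle below 0.05 N)).
It also fails if it takes over 128 s, if anything falls off the work surface, if the arm or the gripper's body presses on something with over 40 N, if the wrist force passes 120 N, or if a joint passes its speed limit or range.

## Working session

There is one attempt and no reset: what is moved stays moved. The work goes in short steps, Python scripts to look and compute and a tool call to move; the robot and the scene stay as the last step left them, time stands still between calls to the robot, and variables do not carry over. Pictures are saved under pics/ and viewed, at most 14 in all, crops included, and the job is handed in when it is done.

Besides the shell and the picture viewer there is one more tool, called after "Request:" as name(argument=value, ...) on one line, values as JSON. servo_tool: Moves the arm, as the interface text tells. Its arguments: {"type":"object","properties":{"motion":{"type":"array","items":{"type":"number","minimum":-1,"maximum":1}}},"required":["motion"]}

```bash
mkdir -p pics; cat > h.py <<'E'
import numpy as np,cv2
from plant import manip,eyes,models,job_done
def world(cam,depth):
    p=eyes.camera_params(cam);f=200/np.tan(np.radians(p["fov_y"])/2)
    v,u=np.mgrid[0:400,0:640]
    c=np.stack([(u-p["cx"])/f*depth,-(v-p["cy"])/f*depth,-depth,np.ones_like(depth)],-1)
    return (c@np.array(p["pose"]).T)[...,:3]
E
python3 - <<'E'
from h import *
s=manip.state();print(s["time"],s["tool_pos"],s["tool_rot"])
for c in("top","side"):
    im,d=eyes.grab_frame(c);cv2.imwrite(f"pics/{c}0.png",im[...,::-1]);W=world(c,d);np.savez(f"{c}0",im=im,d=d)
    p=eyes.camera_params(c);print(c,p.keys(),p["fov_y"],p["cx"],p["cy"],np.round(p["pose"],2).tolist())
    for n in("can","jar","tub","bottle","steel_rack","green_rack"):
        for r in models.regions_of(c,n)[:5]:
            w=W[r["mask"]&(d>0)];print(n,round(r["p"],2),np.round(r["pixel"]),r["mask"].sum(),np.round(np.median(w,0),3),np.round(np.percentile(w,97,axis=0),3))
E
```

```text
0.0 [ 0.23962117 -0.57654577  0.2300423 ] [-1.05919042e-03  9.80681767e-01  1.95607112e-01 -8.48968588e-05]
top dict_keys(['fov_y', 'cx', 'cy', 'pose']) 55.578370954123606 320.1441954334916 203.0733503990378 [[0.02, 1.0, -0.07, 0.48], [-1.0, 0.02, 0.03, -0.03], [0.04, 0.07, 1.0, 0.74], [0.0, 0.0, 0.0, 1.0]]
can 0.84 [393. 223.] 859 [ 0.486 -0.181  0.083] [ 0.509 -0.161  0.085]
can 0.52 [398. 147.] 740 [ 0.625 -0.189  0.079] [ 0.647 -0.175  0.119]
jar 0.76 [390. 266.] 905 [ 0.409 -0.178  0.098] [ 0.429 -0.16   0.1  ]
jar 0.44 [384. 143.] 979 [ 0.633 -0.194  0.015] [ 0.675 -0.162  0.033]
tub 0.94 [402. 183.] 1063 [ 0.557 -0.193  0.09 ] [ 0.582 -0.174  0.092]
tub 0.63 [376. 261.] 967 [ 0.409 -0.17   0.014] [ 0.442 -0.145  0.037]
bottle 0.86 [464. 162.] 764 [ 0.594 -0.315  0.068] [ 0.612 -0.305  0.106]
bottle 0.67 [400. 145.] 736 [ 0.626 -0.189  0.08 ] [ 0.649 -0.175  0.119]
steel_rack 0.93 [371. 204.] 1362 [ 0.523 -0.155  0.01 ] [ 0.684 -0.137  0.033]
steel_rack 0.55 [382. 235.] 735 [ 0.462 -0.178  0.014] [ 0.519 -0.15   0.033]
green_rack 0.68 [178. 197.] 9113 [0.523 0.213 0.013] [0.682
[... 178 characters left out ...]
.72, 0.69, 0.53], [0.0, 0.0, 0.0, 1.0]]
can 0.67 [354. 157.] 938 [ 0.482 -0.169  0.067] [ 0.509 -0.16   0.084]
jar 0.65 [392. 166.] 1098 [ 0.404 -0.165  0.075] [ 0.427 -0.158  0.099]
jar 0.45 [318. 146.] 1044 [ 0.552 -0.177  0.07 ] [ 0.578 -0.172  0.091]
tub 0.71 [321. 144.] 1072 [ 0.553 -0.177  0.069] [ 0.58  -0.172  0.091]
bottle 0.97 [288. 137.] 744 [ 0.625 -0.182  0.072] [ 0.645 -0.174  0.118]
bottle 0.74 [325. 107.] 541 [ 0.593 -0.313  0.065] [ 0.619 -0.305  0.105]
bottle 0.52 [321. 143.] 990 [ 0.552 -0.177  0.069] [ 0.577 -0.172  0.091]
steel_rack 0.73 [334. 183.] 1346 [ 0.508 -0.15   0.009] [ 0.685 -0.133  0.032]
green_rack 0.6 [249. 338.] 15497 [0.516 0.222 0.013] [0.681 0.263 0.032]
```

View pics/top0.png

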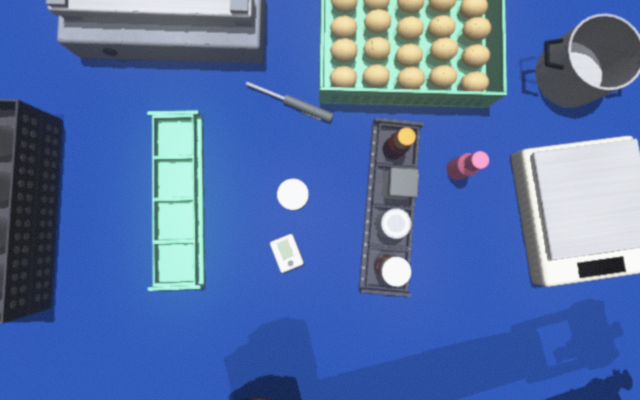

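View pics/side0.png

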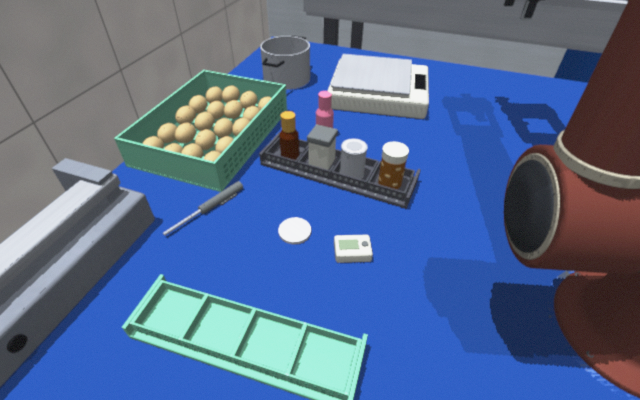

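The row from near to far is jar (top 396,271), can (396,223), tub (402,183), amber-capped bottle (404,138). 
Things that could be taken for the bottle: the brown/brass one in the rack (top 402,142; side 288,137), which I choose by its colours, and the pink one outside it (top 468,165; side 325,107). The egg tray (top 412,50) could be taken for the green rack (178,197).

```bash
python3 - <<'E'
from h import *
P={}
for c in("top","side"):
    z=np.load(c+"0.npz");P[c]=world(c,z["d"])
    if c=="side": cv2.imwrite("pics/crop.png",cv2.resize(z["im"][80:210,240:440,::-1],None,fx=4,fy=4)[:520])
def rect(p):
    (c,s,a)=cv2.minAreaRect((p[:,:2]*1000).astype(np.float32))
    return np.round(c,1),np.round(s,1),round(a,1)
for c in P:
    p=P[c].reshape(-1,3)
    for n,b in(("green",(.33,.70,.15,.29)),("steel",(.33,.71,-.25,-.11))):
        m=(p[:,0]>b[0])&(p[:,0]<b[1])&(p[:,1]>b[2])&(p[:,1]<b[3])
        for lo,hi in((.026,.037),(.007,.037)):
            q=p[m&(p[:,2]>lo)&(p[:,2]<hi)];print(c,n,lo,len(q),rect(q))
    for n,x,h in(("jar",.409,.099),("can",.486,.083),("tub",.557,.091),("bottle",.63,.118)):
        m=(abs(p[:,0]-x)<.045)&(abs(p[:,1]+.185)<.05)&(abs(p[:,2]-h)<.004)
        print(c,n,m.sum(),np.round(np.median(p[m],0),4),rect(p[m]))
E
```

```text
top green 0.026 1932 (array([526.3, 215.4]), array([330.3,  94.4]), 2.9)
top green 0.007 8938 (array([526.3, 215.1]), array([330.4,  94.4]), 2.8)
top steel 0.026 1637 (array([ 521.3, -191.7]), array([ 94.4, 330.3]), 85.9)
top steel 0.007 5247 (array([ 521.3, -192. ]), array([ 94.6, 330.3]), 85.8)
top jar 659 [ 0.4067 -0.1827  0.0984] (array([ 406.5, -183.2]), array([48.2, 47.3]), 64.8)
top can 691 [ 0.4878 -0.1858  0.0831] (array([ 487.3, -186.2]), array([50.5, 49.9]), 0.7)
top tub 809 [ 0.5588 -0.1977  0.0903] (array([ 558.7, -198.1]), array([50.1, 49.8]), 87.4)
top bottle 249 [ 0.6323 -0.1944  0.1174] (array([ 633. , -195.5]), array([29.2, 28.9]), 19.7)
side green 0.026 3334 (array([526.9, 215.3]), array([330.5,  93.7]), 3.0)
side green 0.007 15398 (array([527. , 216.3]), array([330.5,  94.5]), 2.8)
side steel 0.026 1435 (array([ 520.6, -190.1]), array([ 92.9, 330.1]), 85.5)
side steel 0.007 3899 (array([ 520.7, -189.1]), array([ 95.4, 330.1]), 85.6)
side jar 338 [ 0.4053 -0.1795  0.0982] (array([ 405.4, -180.8]), array([47.4, 47. ]), 80.0)
side can 347 [ 0.4857 -0.1825  0.0827] (array([ 486.5, -185. ]), array([50.5, 51. ]), 28.9)
side tub 355 [ 0.5568 -0.1943  0.0901] (array([ 557.7, -196.8]), array([53.1, 49.5]), 86.6)
side bottle 108 [ 0.6306 -0.1915  0.1172] (array([ 630.7, -193.1]), array([28.4, 28.3]), 12.1)
```

View pics/crop.png

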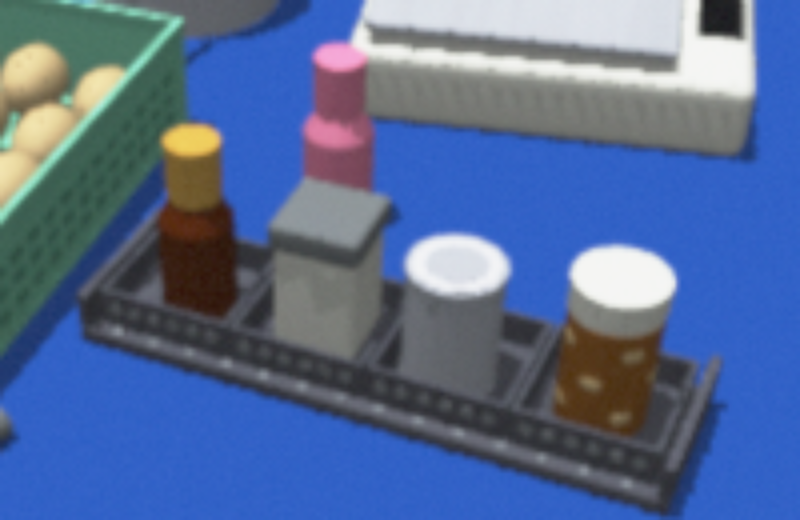

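```bash
cat >> h.py <<'E'
def go(x,y,z,yaw=-3):
    s=manip.state();w,a,b,c=s["tool_rot"]
    from scipy.spatial.transform import Rotation as R
    M=R.from_quat([a,b,c,w]).as_matrix()
    d=M.T@(np.array([x,y,z])-s["tool_pos"]);cur=np.degrees(np.arctan2(M[1,0],M[0,0]))
    print("t",round(s["time"],2),"pos",np.round(s["tool_pos"],4),"yaw",round(cur,2),"tilt",np.round(M[:,2],3),"w",round(s["gripper_width"],3),"gf",np.round(s["grasp_force"],1),"-> units",np.round(d/.12,3),"turn",round((cur-yaw)/45,3))
E
echo ok
```

```text
ok
```

Request:
servo_tool(motion=[1,0,0,0,0.15,1,0,0,0,0.3,1,0,0,0,0.45,1,0,0,0,0.569,1,0,0,0,0.569])

```text
time: 1.32
tool_pos: [0.2398, -0.5771, 0.2314]
tool_rot: [0.0, 1.0, -0.026, 0.0]
contact_force: [-0.7, -0.1, 0.1]
gripper_width: 1.0
grasp_force: 0.0
```

Request:
servo_tool(motion=[1,0.07,-0.2,0,0,1,0.15,-0.42,0,0,1,0.22,-0.63,0,0,1,0.3,-0.84,0,0,1,0.3,-0.84,0,0])

```text
time: 1.95
tool_pos: [0.2817, -0.4774, 0.2315]
tool_rot: [0.0, 1.0, -0.025, 0.0]
contact_force: [-0.4, -0.8, 0.3]
gripper_width: 1.004
grasp_force: 0.0
```

Request:
servo_tool(motion=[1,0.07,-0.2,0,0,1,0.15,-0.42,0,0,1,0.22,-0.63,0,0,1,0.3,-0.84,0,0,1,0.3,-0.84,0,0])

```text
time: 2.58
tool_pos: [0.3229, -0.3785, 0.2314]
tool_rot: [0.0, 1.0, -0.025, 0.0]
contact_force: [0.6, -0.6, -0.5]
gripper_width: 1.002
grasp_force: 0.0
```

Request:
servo_tool(motion=[1,0.07,-0.2,0,0,1,0.15,-0.42,0,0,1,0.22,-0.63,0,0,1,0.3,-0.84,0,0,1,0.3,-0.84,0,0])

```text
time: 3.2
tool_pos: [0.3639, -0.2806, 0.2314]
tool_rot: [0.0, 1.0, -0.026, 0.0]
contact_force: [-0.3, -1.1, 0.3]
gripper_width: 0.999
grasp_force: 0.0
```

Request:
servo_tool(motion=[1,0.07,-0.2,0,0,1,0.15,-0.42,0,0,1,0.22,-0.63,0,0,1,0.3,-0.84,0,0,1,0.3,-0.84,0,0])

```text
time: 3.82
tool_pos: [0.4052, -0.1824, 0.2314]
tool_rot: [0.0, 1.0, -0.026, -0.0]
contact_force: [-0.1, 0.1, -0.1]
gripper_width: 0.996
grasp_force: 0.0
```

```bash
python3 -c "
from h import *
go(.406,-.1825,.060)"
```

```text
t 3.83 pos [ 0.4052 -0.1824  0.2314] yaw -2.95 tilt [-0.    -0.001 -1.   ] w 0.996 gf 0.0 -> units [ 0.007 -0.     1.428] turn 0.001
```

Request:
servo_tool(motion=[1,0,0,0.18,0,1,0,0,0.36,0,1,0,0,0.54,0,1,0,0,0.71,0,1,0,0,0.71,0])

```text
time: 4.45
tool_pos: [0.4035, -0.1829, 0.1443]
tool_rot: [-0.001, 1.0, -0.027, -0.002]
contact_force: [0.3, 0.5, 0.2]
gripper_width: 0.996
grasp_force: 0.0
```

Request:
servo_tool(motion=[1,0,0,0.18,0,1,0,0,0.36,0,1,0,0,0.54,0,1,0,0,0.71,0,1,0,0,0.71,0])

```text
time: 5.08
tool_pos: [0.4042, -0.1826, 0.0604]
tool_rot: [-0.0, 1.0, -0.027, -0.001]
contact_force: [-0.9, 1.2, 0.3]
gripper_width: 0.997
grasp_force: 0.0
```

Request:
servo_tool(motion=[-1,0,0,0,0,-1,0,0,0,0,-1,0,0,0,0,-1,0,0,0,0,-1,0,0,0,0])

```text
time: 5.7
tool_pos: [0.4061, -0.183, 0.0627]
tool_rot: [0.001, 1.0, -0.026, 0.001]
contact_force: [-0.0, -0.2, 6.5]
gripper_width: 0.555
grasp_force: 61.5
```

Request:
servo_tool(motion=[-1,0,0,0,0,-1,0,0,0,0,-1,0,0,0,0,-1,0,0,0,0,-1,0,0,0,0])

```text
time: 6.32
tool_pos: [0.4061, -0.183, 0.0626]
tool_rot: [0.001, 1.0, -0.026, 0.001]
contact_force: [-1.6, -0.6, 5.0]
gripper_width: 0.555
grasp_force: 61.5
```

Request:
servo_tool(motion=[-1,0,0,-0.1,0,-1,0,0,-0.35,0,-1,0,0,-0.65,0,-1,0,0,-0.95,0,-1,0,0,-1,0])

```text
time: 6.95
tool_pos: [0.4062, -0.1828, 0.1838]
tool_rot: [0.001, 1.0, -0.026, 0.002]
contact_force: [-0.5, -0.3, -2.4]
gripper_width: 0.558
grasp_force: 62.2
```

Request:
servo_tool(motion=[-1,0.08,-0.15,0,0,-1,0.18,-0.35,0,0,-1,0.28,-0.55,0,0,-1,0.38,-0.75,0,0,-1,0.449,-0.866,0,0])

```text
time: 7.58
tool_pos: [0.4637, -0.08, 0.1789]
tool_rot: [-0.0, 1.0, -0.026, -0.002]
contact_force: [-0.4, -0.4, -2.1]
gripper_width: 0.557
grasp_force: 62.4
```

Request:
servo_tool(motion=[-1,0.09,-0.17,0,0,-1,0.18,-0.35,0,0,-1,0.27,-0.52,0,0,-1,0.36,-0.7,0,0,-1,0.449,-0.866,0,0])

```text
time: 8.2
tool_pos: [0.5234, 0.0203, 0.1796]
tool_rot: [0.0, 1.0, -0.027, -0.001]
contact_force: [0.1, -0.3, -2.4]
gripper_width: 0.557
grasp_force: 62.4
```

Request:
servo_tool(motion=[-1,0.09,-0.17,0,0,-1,0.18,-0.35,0,0,-1,0.27,-0.52,0,0,-1,0.36,-0.7,0,0,-1,0.449,-0.866,0,0])

```text
time: 8.82
tool_pos: [0.5836, 0.1218, 0.1806]
tool_rot: [0.0, 1.0, -0.027, -0.0]
contact_force: [0.5, 0.8, -1.7]
gripper_width: 0.561
grasp_force: 62.4
```

Request:
servo_tool(motion=[-1,0.1,-0.2,0,0,-1,0.21,-0.4,0,0,-1,0.32,-0.6,0,0,-1,0.41,-0.8,0,0,-1,0.449,-0.866,0,0])

```text
time: 9.45
tool_pos: [0.6428, 0.2231, 0.1805]
tool_rot: [0.0, 1.0, -0.026, -0.0]
contact_force: [-0.0, -0.1, -1.1]
gripper_width: 0.561
grasp_force: 62.4
```

```bash
python3 -c "
from h import *
go(.643,.221,.0635)
im,d=eyes.grab_frame('side');cv2.imwrite('pics/s1.png',im[...,::-1])"
```

```text
t 9.45 pos [0.6428 0.2231 0.1805] yaw -2.96 tilt [-0. -0. -1.] w 0.561 gf 62.4 -> units [0.003 0.017 0.975] turn 0.001
```

View pics/s1.png

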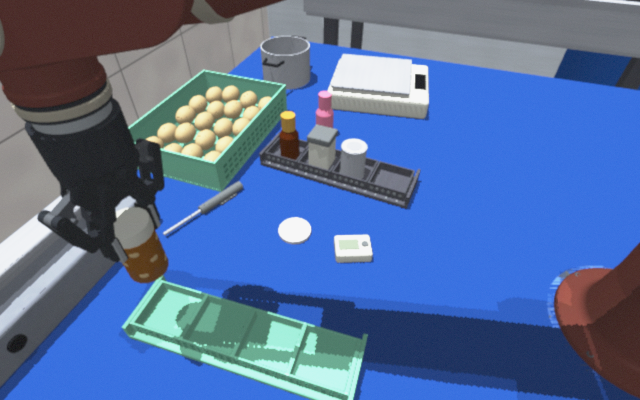

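The jar hangs upright between the fingers at (146,255), above the far end of the green rack.

Request:
servo_tool(motion=[-1,0,0.02,0.25,0,-1,0,0.02,0.5,0,-1,0,0.02,0.75,0,-1,0,0.02,0.9,0,-1,0,0.02,0.95,0])

```text
time: 10.12
tool_pos: [0.6414, 0.2186, 0.0655]
tool_rot: [0.0, 1.0, -0.027, -0.001]
contact_force: [-0.6, 1.3, -3.1]
gripper_width: 0.556
grasp_force: 62.4
```

Request:
servo_tool(motion=[-1,0,0,0.01,0,-1,0,0,0.02,0,-1,0,0,0.03,0,-1,0,0,0.035,0,-1,0,0,0.035,0])

```text
time: 10.75
tool_pos: [0.6422, 0.2191, 0.0629]
tool_rot: [-0.0, 1.0, -0.027, 0.0]
contact_force: [-0.2, 0.4, -1.4]
gripper_width: 0.556
grasp_force: 62.4
```

Request:
servo_tool(motion=[-1,0,0,0.01,0,-1,0,0,0.02,0,-1,0,0,0.02,0,-1,0,0,0.02,0])

```text
time: 11.25
tool_pos: [0.643, 0.2192, 0.0628]
tool_rot: [-0.0, 1.0, -0.027, 0.001]
contact_force: [-3.2, -1.9, 6.2]
gripper_width: 0.558
grasp_force: 63.1
```

Request:
servo_tool(motion=[0.3,0,0,0,0,1,0,0,0,0,1,0,0,0,0,1,0,0,0,0,1,0,0,0,0])

```text
time: 11.88
tool_pos: [0.6421, 0.2191, 0.0602]
tool_rot: [0.0, 1.0, -0.027, -0.0]
contact_force: [0.3, 0.3, 0.3]
gripper_width: 1.0
grasp_force: 0.0
```

Request:
servo_tool(motion=[1,0,0,-0.2,0,1,0,0,-0.45,0,1,0,0,-0.7,0,1,0,0,-1,0,1,0,0,-1,0])

```text
time: 12.5
tool_pos: [0.6445, 0.2197, 0.1851]
tool_rot: [-0.001, 1.0, -0.027, 0.004]
contact_force: [-0.5, 0.2, -0.5]
gripper_width: 1.002
grasp_force: 0.0
```

```bash
python3 -c "
from h import *
go(.487,-.1855,.044)"
```

```text
t 12.5 pos [0.6445 0.2197 0.1851] yaw -3.04 tilt [ 0.008  0.002 -1.   ] w 1.002 gf 0.0 -> units [-1.141  3.444  1.16 ] turn -0.001
```

Request:
servo_tool(motion=[1,-0.07,0.2,0,0,1,-0.14,0.42,0,0,1,-0.21,0.63,0,0,1,-0.28,0.861,0,0,1,-0.28,0.861,0,0])

```text
time: 13.12
tool_pos: [0.6021, 0.1164, 0.1788]
tool_rot: [0.0, 1.0, -0.028, -0.001]
contact_force: [0.4, -0.4, 0.6]
gripper_width: 1.001
grasp_force: 0.0
```

Request:
servo_tool(motion=[1,-0.07,0.2,0,0,1,-0.14,0.42,0,0,1,-0.21,0.63,0,0,1,-0.28,0.861,0,0,1,-0.28,0.861,0,0])

```text
time: 13.75
tool_pos: [0.5638, 0.0158, 0.1795]
tool_rot: [-0.0, 1.0, -0.027, -0.0]
contact_force: [0.4, -0.2, -0.2]
gripper_width: 0.999
grasp_force: 0.0
```

Request:
servo_tool(motion=[1,-0.07,0.2,0,0,1,-0.14,0.42,0,0,1,-0.21,0.63,0,0,1,-0.28,0.861,0,0,1,-0.28,0.861,0,0])

```text
time: 14.38
tool_pos: [0.5252, -0.0852, 0.18]
tool_rot: [-0.0, 1.0, -0.027, -0.0]
contact_force: [-0.6, -0.4, -0.1]
gripper_width: 1.0
grasp_force: 0.0
```

Request:
servo_tool(motion=[1,-0.07,0.2,0,0,1,-0.14,0.42,0,0,1,-0.21,0.63,0,0,1,-0.28,0.861,0,0,1,-0.28,0.861,0,0])

```text
time: 15.0
tool_pos: [0.4865, -0.1864, 0.1801]
tool_rot: [-0.0, 1.0, -0.027, 0.0]
contact_force: [0.2, -0.5, -0.2]
gripper_width: 0.999
grasp_force: 0.0
```

Request:
servo_tool(motion=[1,0,0,0,0,1,0,0,0,0])

```text
time: 15.25
tool_pos: [0.4865, -0.1853, 0.1802]
tool_rot: [-0.0, 1.0, -0.026, 0.0]
contact_force: [0.8, 0.6, 0.2]
gripper_width: 1.002
grasp_force: 0.0
```

```bash
python3 -c "
from h import *
go(.487,-.1855,.044)"
```

```text
t 15.25 pos [ 0.4865 -0.1853  0.1802] yaw -2.95 tilt [ 0.     0.001 -1.   ] w 1.002 gf 0.0 -> units [0.004 0.002 1.135] turn 0.001
```

Request:
servo_tool(motion=[1,0,0,0.2,0,1,0,0,0.4,0,1,0,0,0.55,0,1,0,0,0.65,0,1,0,0,0.65,0])

```text
time: 15.88
tool_pos: [0.4856, -0.186, 0.1014]
tool_rot: [-0.0, 1.0, -0.026, -0.001]
contact_force: [-0.2, -0.4, 0.2]
gripper_width: 1.002
grasp_force: 0.0
```

Request:
servo_tool(motion=[1,0,0,0.15,0,1,0,0,0.3,0,1,0,0,0.42,0,1,0,0,0.48,0,1,0,0,0.48,0])

```text
time: 16.5
tool_pos: [0.4856, -0.1862, 0.0439]
tool_rot: [-0.0, 1.0, -0.027, -0.001]
contact_force: [-0.3, -0.2, 0.0]
gripper_width: 1.002
grasp_force: 0.0
```

Request:
servo_tool(motion=[-1,0,0,0,0,-1,0,0,0,0,-1,0,0,0,0,-1,0,0,0,0,-1,0,0,0,0])

```text
time: 17.12
tool_pos: [0.4866, -0.1865, 0.0457]
tool_rot: [0.0, 1.0, -0.027, 0.001]
contact_force: [-2.1, 3.2, 4.9]
gripper_width: 0.576
grasp_force: 61.8
```

Request:
servo_tool(motion=[-1,0,0,0,0,-1,0,0,0,0,-1,0,0,0,0])

```text
time: 17.5
tool_pos: [0.4867, -0.1865, 0.0457]
tool_rot: [0.0, 1.0, -0.027, 0.001]
contact_force: [-0.6, 2.4, 5.3]
gripper_width: 0.577
grasp_force: 61.8
```

Request:
servo_tool(motion=[-1,0,0,-0.1,0,-1,0,0,-0.35,0,-1,0,0,-0.65,0,-1,0,0,-0.95,0,-1,0,0,-1,0])

```text
time: 18.12
tool_pos: [0.4874, -0.1874, 0.1677]
tool_rot: [0.001, 1.0, -0.027, 0.002]
contact_force: [0.9, 0.9, -2.8]
gripper_width: 0.578
grasp_force: 62.5
```

Request:
servo_tool(motion=[-1,0.02,-0.15,0,0,-1,0.05,-0.35,0,0,-1,0.08,-0.55,0,0,-1,0.1,-0.72,0,0,-1,0.12,-0.846,0,0])

```text
time: 18.75
tool_pos: [0.5045, -0.0838, 0.1621]
tool_rot: [-0.001, 1.0, -0.026, -0.002]
contact_force: [-0.4, 0.9, -1.3]
gripper_width: 0.574
grasp_force: 62.7
```

Request:
servo_tool(motion=[-1,0.02,-0.17,0,0,-1,0.05,-0.34,0,0,-1,0.07,-0.51,0,0,-1,0.1,-0.68,0,0,-1,0.12,-0.846,0,0])

```text
time: 19.38
tool_pos: [0.5248, 0.016, 0.1631]
tool_rot: [-0.0, 1.0, -0.026, -0.001]
contact_force: [-0.4, 0.3, -2.6]
gripper_width: 0.581
grasp_force: 62.7
```

Request:
servo_tool(motion=[-1,0.02,-0.17,0,0,-1,0.05,-0.34,0,0,-1,0.07,-0.51,0,0,-1,0.1,-0.68,0,0,-1,0.12,-0.846,0,0])

```text
time: 20.0
tool_pos: [0.5451, 0.1166, 0.1639]
tool_rot: [0.0, 1.0, -0.027, -0.001]
contact_force: [-0.3, -0.7, -2.9]
gripper_width: 0.58
grasp_force: 62.7
```

Request:
servo_tool(motion=[-1,0.03,-0.2,0,0,-1,0.05,-0.4,0,0,-1,0.08,-0.6,0,0,-1,0.11,-0.8,0,0,-1,0.12,-0.846,0,0])

```text
time: 20.62
tool_pos: [0.565, 0.2176, 0.1643]
tool_rot: [0.0, 1.0, -0.026, -0.0]
contact_force: [0.6, -0.1, -1.7]
gripper_width: 0.581
grasp_force: 62.8
```

Request:
servo_tool(motion=[-1,0,0,0,0,-1,0,0,0,0])

```text
time: 20.88
tool_pos: [0.5649, 0.2154, 0.1645]
tool_rot: [0.0, 1.0, -0.027, -0.0]
contact_force: [-0.1, -1.1, -2.4]
gripper_width: 0.581
grasp_force: 62.8
```

```bash
python3 -c "
from h import *
go(.5655,.217,.046)"
```

```text
t 20.88 pos [0.5649 0.2154 0.1645] yaw -3.08 tilt [-0. -0. -1.] w 0.581 gf 62.8 -> units [ 0.004 -0.014  0.988] turn -0.002
```

Request:
servo_tool(motion=[-1,0,-0.01,0.25,0,-1,0,-0.01,0.5,0,-1,0,-0.01,0.75,0,-1,0,-0.01,0.92,0,-1,0,-0.01,0.97,0])

```text
time: 21.5
tool_pos: [0.5642, 0.2165, 0.0468]
tool_rot: [0.0, 1.0, -0.027, -0.001]
contact_force: [0.5, -0.5, -2.2]
gripper_width: 0.581
grasp_force: 62.8
```

Request:
servo_tool(motion=[-1,0,0,0.01,0,-1,0,0,0.02,0,-1,0,0,0.03,0,-1,0,0,0.035,0,-1,0,0,0.035,0])

```text
time: 22.12
tool_pos: [0.5661, 0.2175, 0.0457]
tool_rot: [-0.0, 1.0, -0.026, 0.001]
contact_force: [-2.0, 0.2, 5.8]
gripper_width: 0.583
grasp_force: 63.3
```

Contact with the bay floor. Release, lift, go to the tub.

Request:
servo_tool(motion=[0.3,0,0,0,0,1,0,0,0,0,1,0,0,0,0,1,0,0,0,0,1,0,0,0,0])

```text
time: 22.75
tool_pos: [0.5651, 0.2172, 0.044]
tool_rot: [0.0, 1.0, -0.027, -0.0]
contact_force: [0.1, -0.3, -0.2]
gripper_width: 1.003
grasp_force: 0.0
```

Request:
servo_tool(motion=[1,0,0,-0.2,0,1,0,0,-0.45,0,1,0,0,-0.7,0,1,0,0,-1,0,1,0,0,-1,0])

```text
time: 23.38
tool_pos: [0.5675, 0.2178, 0.1684]
tool_rot: [-0.001, 1.0, -0.027, 0.004]
contact_force: [-0.5, -0.6, 0.4]
gripper_width: 0.998
grasp_force: 0.0
```

Request:
servo_tool(motion=[1,0.01,0.2,0,0,1,0.02,0.42,0,0,1,0.03,0.63,0,0,1,0.031,0.861,0,0,1,0.031,0.861,0,0])

```text
time: 24.0
tool_pos: [0.5627, 0.1125, 0.1627]
tool_rot: [0.0, 1.0, -0.028, -0.001]
contact_force: [-0.2, -0.1, -0.7]
gripper_width: 0.997
grasp_force: 0.0
```

Request:
servo_tool(motion=[1,0.01,0.2,0,0,1,0.02,0.42,0,0,1,0.03,0.63,0,0,1,0.031,0.861,0,0,1,0.031,0.861,0,0])

```text
time: 24.62
tool_pos: [0.5613, 0.01, 0.1633]
tool_rot: [-0.0, 1.0, -0.027, -0.001]
contact_force: [0.7, -0.3, -0.4]
gripper_width: 1.004
grasp_force: 0.0
```

Request:
servo_tool(motion=[1,0.01,0.2,0,0,1,0.02,0.42,0,0,1,0.03,0.63,0,0,1,0.031,0.861,0,0,1,0.031,0.861,0,0])

```text
time: 25.25
tool_pos: [0.5599, -0.0929, 0.1636]
tool_rot: [-0.0, 1.0, -0.027, -0.0]
contact_force: [0.5, 0.7, 0.3]
gripper_width: 0.997
grasp_force: 0.0
```

Request:
servo_tool(motion=[1,0.01,0.2,0,0,1,0.02,0.42,0,0,1,0.03,0.63,0,0,1,0.031,0.861,0,0,1,0.031,0.861,0,0])

```text
time: 25.88
tool_pos: [0.5584, -0.1959, 0.1638]
tool_rot: [-0.0, 1.0, -0.027, -0.0]
contact_force: [0.9, -0.3, -0.2]
gripper_width: 1.004
grasp_force: 0.0
```

Request:
servo_tool(motion=[1,0,0,0,0,1,0,0,0,0])

```text
time: 26.12
tool_pos: [0.5582, -0.1949, 0.1639]
tool_rot: [-0.0, 1.0, -0.026, -0.0]
contact_force: [-0.3, 0.6, -0.4]
gripper_width: 1.0
grasp_force: 0.0
```

```bash
python3 -c "
from h import *
go(.5583,-.1975,.056)
im,d=eyes.grab_frame('side');cv2.imwrite('pics/s2.png',im[...,::-1])"
```

```text
t 26.12 pos [ 0.5582 -0.1949  0.1639] yaw -2.96 tilt [-0.     0.001 -1.   ] w 1.0 gf 0.0 -> units [0.002 0.022 0.899] turn 0.001
```

View pics/s2.png

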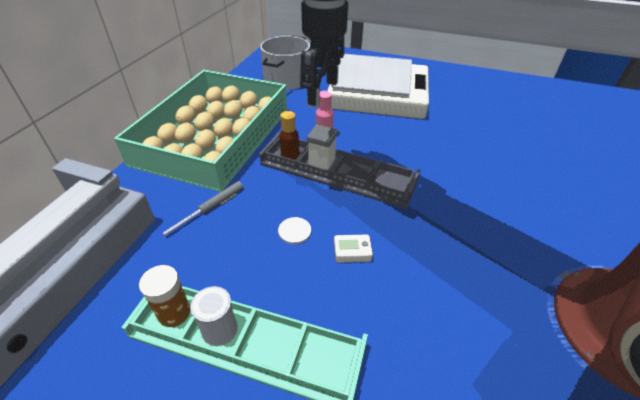

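Jar (165,295) and can (215,318) stand in the two far green bays; tub next.

Request:
servo_tool(motion=[1,0,0.02,0.2,0,1,0,0.02,0.45,0,1,0,0.02,0.7,0,1,0,0.02,0.85,0,1,0,0.02,0.9,0])

```text
time: 26.8
tool_pos: [0.5574, -0.198, 0.0549]
tool_rot: [-0.0, 1.0, -0.026, -0.001]
contact_force: [-0.1, 0.5, 0.0]
gripper_width: 1.0
grasp_force: 0.0
```

Request:
servo_tool(motion=[1,0,0,0,0,-1,0,0,0,0,-1,0,0,0,0,-1,0,0,0,0,-1,0,0,0,0])

```text
time: 27.42
tool_pos: [0.5589, -0.199, 0.0575]
tool_rot: [0.0, 1.0, -0.027, 0.001]
contact_force: [-0.3, 1.3, 5.4]
gripper_width: 0.574
grasp_force: 63.0
```

Request:
servo_tool(motion=[-1,0,0,0,0,-1,0,0,0,0,-1,0,0,0,0,-1,0,0,0,0,-1,0,0,0,0])

```text
time: 28.05
tool_pos: [0.5589, -0.199, 0.0575]
tool_rot: [0.0, 1.0, -0.027, 0.001]
contact_force: [0.0, 0.9, 5.8]
gripper_width: 0.574
grasp_force: 63.0
```

Request:
servo_tool(motion=[-1,0,0,-0.1,0,-1,0,0,-0.35,0,-1,0,0,-0.65,0,-1,0,0,-0.95,0,-1,0,0,-1,0])

```text
time: 28.68
tool_pos: [0.5592, -0.1994, 0.1792]
tool_rot: [0.001, 1.0, -0.027, 0.002]
contact_force: [0.2, -0.1, -2.1]
gripper_width: 0.577
grasp_force: 62.7
```

Request:
servo_tool(motion=[-1,-0.03,-0.15,0,0,-1,-0.08,-0.35,0,0,-1,-0.12,-0.55,0,0,-1,-0.16,-0.72,0,0,-1,-0.192,-0.847,0,0])

```text
time: 29.3
tool_pos: [0.5399, -0.0941, 0.1758]
tool_rot: [-0.0, 1.0, -0.026, -0.0]
contact_force: [-0.4, 0.8, -1.9]
gripper_width: 0.58
grasp_force: 62.7
```

Request:
servo_tool(motion=[-1,-0.04,-0.17,0,0,-1,-0.08,-0.34,0,0,-1,-0.12,-0.51,0,0,-1,-0.16,-0.68,0,0,-1,-0.192,-0.847,0,0])

```text
time: 29.92
tool_pos: [0.5224, 0.0082, 0.1761]
tool_rot: [-0.0, 1.0, -0.026, 0.0]
contact_force: [0.6, 0.1, -1.6]
gripper_width: 0.577
grasp_force: 62.7
```

Request:
servo_tool(motion=[-1,-0.04,-0.17,0,0,-1,-0.08,-0.34,0,0,-1,-0.12,-0.51,0,0,-1,-0.16,-0.68,0,0,-1,-0.192,-0.847,0,0])

```text
time: 30.55
tool_pos: [0.5047, 0.1108, 0.1761]
tool_rot: [-0.0, 1.0, -0.026, 0.0]
contact_force: [-0.3, 0.5, -1.7]
gripper_width: 0.573
grasp_force: 62.7
```

Request:
servo_tool(motion=[-1,-0.05,-0.2,0,0,-1,-0.09,-0.4,0,0,-1,-0.14,-0.6,0,0,-1,-0.18,-0.8,0,0,-1,-0.192,-0.847,0,0])

```text
time: 31.18
tool_pos: [0.4869, 0.2137, 0.1761]
tool_rot: [0.0, 1.0, -0.026, -0.0]
contact_force: [-0.5, 0.6, -2.8]
gripper_width: 0.575
grasp_force: 62.8
```

Request:
servo_tool(motion=[-1,0,0,0,0,-1,0,0,0,0])

```text
time: 31.42
tool_pos: [0.4876, 0.2116, 0.1761]
tool_rot: [0.0, 1.0, -0.027, 0.0]
contact_force: [0.1, 0.4, -1.9]
gripper_width: 0.574
grasp_force: 62.8
```

```bash
python3 -c "
from h import *
go(.4875,.2134,.0575)"
```

```text
t 31.43 pos [0.4876 0.2116 0.1761] yaw -3.08 tilt [ 0. -0. -1.] w 0.574 gf 62.8 -> units [-0.001 -0.015  0.988] turn -0.002
```

Request:
servo_tool(motion=[-1,0,-0.01,0.25,0,-1,0,-0.01,0.5,0,-1,0,-0.01,0.75,0,-1,0,-0.01,0.92,0,-1,0,-0.01,0.97,0])

```text
time: 32.05
tool_pos: [0.4866, 0.2124, 0.0581]
tool_rot: [0.001, 1.0, -0.027, -0.001]
contact_force: [0.1, -0.5, -2.7]
gripper_width: 0.569
grasp_force: 62.8
```

Request:
servo_tool(motion=[-1,0,0,0.01,0,-1,0,0,0.02,0,-1,0,0,0.03,0,-1,0,0,0.035,0,-1,0,0,0.035,0])

```text
time: 32.67
tool_pos: [0.4886, 0.2136, 0.0575]
tool_rot: [-0.0, 1.0, -0.026, 0.001]
contact_force: [-1.9, -1.4, 5.6]
gripper_width: 0.577
grasp_force: 63.8
```

Request:
servo_tool(motion=[0.3,0,0,0,0,1,0,0,0,0,1,0,0,0,0,1,0,0,0,0,1,0,0,0,0])

```text
time: 33.3
tool_pos: [0.4875, 0.2134, 0.0554]
tool_rot: [0.0, 1.0, -0.027, -0.0]
contact_force: [0.3, -0.2, 0.6]
gripper_width: 0.999
grasp_force: 0.0
```

Request:
servo_tool(motion=[1,0,0,-0.2,0,1,0,0,-0.45,0,1,0,0,-0.7,0,1,0,0,-1,0,1,0,0,-1,0])

```text
time: 33.92
tool_pos: [0.4898, 0.214, 0.1795]
tool_rot: [-0.001, 1.0, -0.027, 0.004]
contact_force: [-0.6, 0.9, -0.2]
gripper_width: 0.999
grasp_force: 0.0
```

Request:
servo_tool(motion=[1,0.08,0.2,0,0,1,0.17,0.42,0,0,1,0.26,0.63,0,0,1,0.344,0.833,0,0,1,0.344,0.833,0,0])

```text
time: 34.55
tool_pos: [0.5232, 0.1102, 0.1741]
tool_rot: [0.0, 1.0, -0.028, -0.001]
contact_force: [-0.3, 0.9, -0.9]
gripper_width: 0.999
grasp_force: 0.0
```

Request:
servo_tool(motion=[1,0.08,0.2,0,0,1,0.17,0.42,0,0,1,0.26,0.63,0,0,1,0.344,0.833,0,0,1,0.344,0.833,0,0])

```text
time: 35.17
tool_pos: [0.5592, 0.0091, 0.1746]
tool_rot: [-0.0, 1.0, -0.027, -0.001]
contact_force: [0.3, 0.2, -0.5]
gripper_width: 1.0
grasp_force: 0.0
```

Request:
servo_tool(motion=[1,0.08,0.2,0,0,1,0.17,0.42,0,0,1,0.26,0.63,0,0,1,0.344,0.833,0,0,1,0.344,0.833,0,0])

```text
time: 35.8
tool_pos: [0.5955, -0.0932, 0.1752]
tool_rot: [-0.0, 1.0, -0.027, -0.0]
contact_force: [0.3, -0.2, -0.1]
gripper_width: 0.998
grasp_force: 0.0
```

Request:
servo_tool(motion=[1,0.08,0.2,0,0,1,0.17,0.42,0,0,1,0.26,0.63,0,0,1,0.344,0.833,0,0,1,0.344,0.833,0,0])

```text
time: 36.42
tool_pos: [0.6316, -0.1972, 0.1754]
tool_rot: [0.0, 1.0, -0.028, 0.0]
contact_force: [0.1, 0.1, 0.4]
gripper_width: 1.002
grasp_force: 0.0
```

Request:
servo_tool(motion=[1,0,0,0,0,1,0,0,0,0])

```text
time: 36.67
tool_pos: [0.6311, -0.194, 0.1754]
tool_rot: [-0.0, 1.0, -0.026, -0.0]
contact_force: [0.2, -0.3, -1.1]
gripper_width: 1.001
grasp_force: 0.0
```

```bash
python3 -c "
from h import *
go(.632,-.1945,.084)"
```

```text
t 36.67 pos [ 0.6311 -0.194   0.1754] yaw -3.0 tilt [-0.  0. -1.] w 1.001 gf 0.0 -> units [0.008 0.004 0.762] turn -0.0
```

Request:
servo_tool(motion=[1,0,0,0.2,0,1,0,0,0.4,0,1,0,0,0.6,0,1,0,0,0.74,0,1,0,0,0.74,0])

```text
time: 37.3
tool_pos: [0.6301, -0.1938, 0.085]
tool_rot: [-0.001, 1.0, -0.026, -0.002]
contact_force: [-0.7, -0.8, -0.2]
gripper_width: 1.005
grasp_force: 0.0
```

Request:
servo_tool(motion=[1,0,0,0,0,-1,0,0,0,0,-1,0,0,0,0,-1,0,0,0,0,-1,0,0,0,0])

```text
time: 37.92
tool_pos: [0.6316, -0.1949, 0.0873]
tool_rot: [0.0, 1.0, -0.027, 0.001]
contact_force: [0.7, 0.1, 1.7]
gripper_width: 0.332
grasp_force: 59.5
```

Request:
servo_tool(motion=[-1,0,0,0,0,-1,0,0,0,0,-1,0,0,0,0,-1,0,0,0,0,-1,0,0,0,0])

```text
time: 38.55
tool_pos: [0.6316, -0.1949, 0.0873]
tool_rot: [0.0, 1.0, -0.027, 0.001]
contact_force: [0.1, -0.2, 5.3]
gripper_width: 0.335
grasp_force: 59.5
```

Request:
servo_tool(motion=[-1,0,0,-0.1,0,-1,0,0,-0.35,0,-1,0,0,-0.65,0,-1,0,0,-0.95,0,-1,0,0,-1,0])

```text
time: 39.17
tool_pos: [0.6322, -0.1949, 0.2095]
tool_rot: [0.001, 1.0, -0.026, 0.002]
contact_force: [0.1, -1.2, -2.2]
gripper_width: 0.336
grasp_force: 59.3
```

Request:
servo_tool(motion=[-1,-0.08,-0.13,0,0,-1,-0.19,-0.31,0,0,-1,-0.3,-0.49,0,0,-1,-0.41,-0.66,0,0,-1,-0.507,-0.816,0,0])

```text
time: 39.8
tool_pos: [0.5733, -0.0916, 0.2037]
tool_rot: [-0.001, 1.0, -0.026, -0.002]
contact_force: [1.1, 0.5, -1.9]
gripper_width: 0.335
grasp_force: 59.4
```

Request:
servo_tool(motion=[-1,-0.1,-0.16,0,0,-1,-0.2,-0.32,0,0,-1,-0.3,-0.48,0,0,-1,-0.4,-0.65,0,0,-1,-0.507,-0.816,0,0])

```text
time: 40.42
tool_pos: [0.5194, 0.0087, 0.2068]
tool_rot: [-0.0, 1.0, -0.027, 0.0]
contact_force: [0.0, 1.5, -2.7]
gripper_width: 0.333
grasp_force: 59.4
```

Request:
servo_tool(motion=[-1,-0.1,-0.16,0,0,-1,-0.2,-0.32,0,0,-1,-0.3,-0.48,0,0,-1,-0.4,-0.65,0,0,-1,-0.507,-0.816,0,0])

```text
time: 41.05
tool_pos: [0.4637, 0.1096, 0.2068]
tool_rot: [-0.0, 1.0, -0.027, 0.0]
contact_force: [-0.3, -0.7, -2.3]
gripper_width: 0.336
grasp_force: 59.4
```

Request:
servo_tool(motion=[-1,-0.12,-0.2,0,0,-1,-0.24,-0.39,0,0,-1,-0.36,-0.58,0,0,-1,-0.46,-0.74,0,0,-1,-0.507,-0.816,0,0])

```text
time: 41.68
tool_pos: [0.408, 0.2105, 0.2068]
tool_rot: [-0.0, 1.0, -0.026, 0.0]
contact_force: [-0.1, -0.0, -1.8]
gripper_width: 0.329
grasp_force: 59.5
```

Request:
servo_tool(motion=[-1,0,0,0,0,-1,0,0,0,0])

```text
time: 41.92
tool_pos: [0.4092, 0.209, 0.2067]
tool_rot: [0.0, 1.0, -0.027, 0.0]
contact_force: [-0.4, 0.5, -2.5]
gripper_width: 0.337
grasp_force: 59.5
```

```bash
python3 -c "
from h import *
go(.4096,.2095,.0873)
im,d=eyes.grab_frame('side');cv2.imwrite('pics/s3.png',im[...,::-1])"
```

```text
t 41.92 pos [0.4092 0.209  0.2067] yaw -3.07 tilt [ 0. -0. -1.] w 0.337 gf 59.5 -> units [ 0.003 -0.005  0.995] turn -0.002
```

View pics/s3.png

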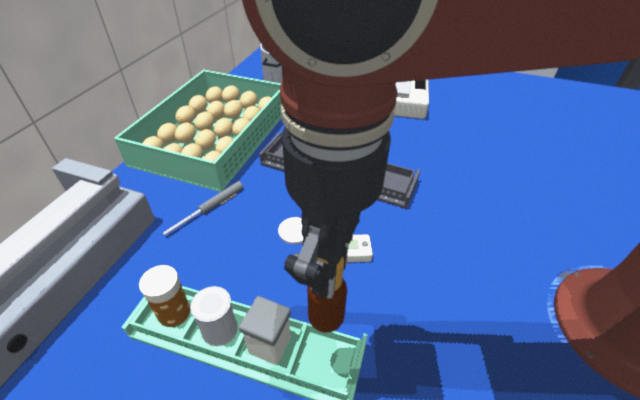

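Jar, can and tub stand at (165,295), (215,318), (267,330); the bottle hangs upright at (327,300) over the nearest bay.

Request:
servo_tool(motion=[-1,0,0,0.25,0,-1,0,0,0.5,0,-1,0,0,0.75,0,-1,0,0,0.92,0,-1,0,0,0.97,0])

```text
time: 42.6
tool_pos: [0.4082, 0.2085, 0.0887]
tool_rot: [0.001, 1.0, -0.027, -0.001]
contact_force: [0.3, 0.0, -1.5]
gripper_width: 0.334
grasp_force: 59.6
```

Request:
servo_tool(motion=[-1,0,0,0.01,0,-1,0,0,0.02,0,-1,0,0,0.03,0,-1,0,0,0.035,0,-1,0,0,0.035,0])

```text
time: 43.22
tool_pos: [0.4097, 0.2096, 0.0873]
tool_rot: [-0.0, 1.0, -0.026, 0.001]
contact_force: [-0.3, -0.7, 3.1]
gripper_width: 0.336
grasp_force: 60.0
```

Request:
servo_tool(motion=[0,0,0,0,0,1,0,0,0,0,1,0,0,0,0,1,0,0,0,0,1,0,0,0,0])

```text
time: 43.85
tool_pos: [0.4089, 0.2094, 0.0861]
tool_rot: [-0.0, 1.0, -0.027, -0.0]
contact_force: [-0.5, -0.2, -0.2]
gripper_width: 0.998
grasp_force: 0.0
```

Request:
servo_tool(motion=[1,0,0,-0.2,0,1,0,0,-0.45,0,1,0,0,-0.7,0,1,0,0,-1,0,1,0,0,-1,0])

```text
time: 44.48
tool_pos: [0.4109, 0.21, 0.2098]
tool_rot: [-0.001, 1.0, -0.027, 0.003]
contact_force: [-0.3, -0.5, 0.6]
gripper_width: 1.001
grasp_force: 0.0
```

Request:
servo_tool(motion=[1,0,0.2,0,0,1,0,0.4,0,0,1,0,0.6,0,0,1,0,0.8,0,0,1,0,1,0,0])

```text
time: 45.1
tool_pos: [0.4019, 0.0888, 0.2046]
tool_rot: [0.0, 1.0, -0.027, -0.001]
contact_force: [0.1, -0.2, -0.1]
gripper_width: 0.999
grasp_force: 0.0
```

Request:
servo_tool(motion=[1,0,0.2,0,0,1,0,0.4,0,0,1,0,0.6,0,0,1,0,0.8,0,0,1,0,0.8,0,0])

```text
time: 45.72
tool_pos: [0.397, -0.0071, 0.2048]
tool_rot: [-0.0, 1.0, -0.028, -0.001]
contact_force: [1.0, 1.4, 0.5]
gripper_width: 1.002
grasp_force: 0.0
```

```bash
python3 - <<'E'
from h import *
im,d=eyes.grab_frame('top');cv2.imwrite('pics/t4.png',im[...,::-1]);p=world('top',d).reshape(-1,3)
a=np.radians(2.85)
for n,r,h in(("jar",117,.099),("can",39,.083),("tub",-39,.091),("bottle",-117,.118)):
    c=np.array([.5265,.2153])+r/1000*np.array([np.cos(a),np.sin(a)])
    m=(np.abs(p[:,:2]-c).max(1)<.039)&(abs(p[:,2]-h)<.004)
    q=cv2.minAreaRect((p[m,:2]*1000).astype(np.float32))
    print(n,m.sum(),np.round(np.array(q[0])-c*1000,1),np.round(q[1],1),np.median(p[m,2]).round(4))
print(manip.state()["time"])
E
```

```text
jar 666 [-0.3 -2.6] [47.7 47.7] 0.0988
can 728 [0.7 0.2] [50.4 51.8] 0.0835
tub 885 [1.  0.1] [49.7 49.9] 0.0907
bottle 289 [ 1.2 -1. ] [28.9 28.6] 0.1179
45.775
```

View pics/t4.png

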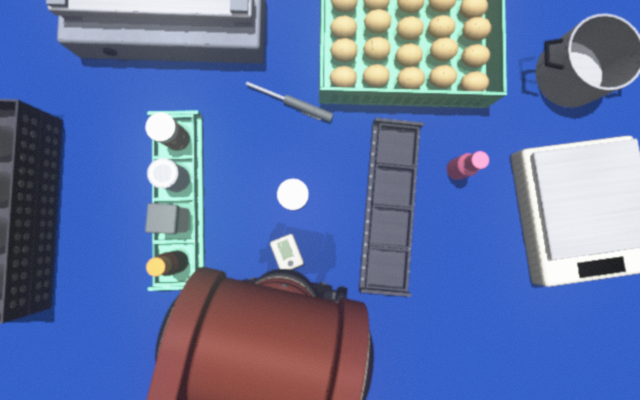

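All four stand upright within 3 mm of their bay centres: jar (160,128), can (162,174), tub (162,218), bottle (156,266). The steel rack is empty and the arm is clear.

```bash
python3 -c "
from h import *
print(job_done())"
```

```text
the job is handed in; nothing more can be done
None
```

All four samples stand upright and released in the green rack in reverse order (far to near: jar, can, tub, bottle), within 3 mm of their bay centres, and the job was handed in at about 46 s with no verdict returned.

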